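# Hold the magnifier's pivot bolt

### The job

The bench magnifier has drooped because the nut on its pivot bolt is slack. Reach down with the fingers into the gap between its bracket and the white housing, grip the bolt's hexagonal head, and turn it until the lens is level again, without pushing on the lens or its arm and leaving the trays, jars and spanner where they are. Finish still gripping the bolt head, holding it from turning with the lens level, so that I can tighten the nut from the other side.

Things in the scene. Friction and masses are not known exactly. Their poses are not given: they have to be found in the camera images.
- stand: bench magnifier stand, fixed to the bench (place and yaw vary), on a grey base plate 215 x 160 x 14 (x -75 to 140, y -85 to 75). Origin: on the bench straight below the centre of the bolt head; its x axis is level and runs along the bolt from the nut towards the head, z up. The bolt is 200 above the bench and crosses the bracket; the nut is on the bracket's -x side
- bracket_top (a point): highest point of the stand's steel bracket plate, 222 above the bench. The plate is 44 wide along the stand's y and 6 thick (stand x -34 to -28), its top rounded with radius 22 about the bolt. On its +x side follow the lens arm's eye (x -26 to -21, radius 18), a round spacer 25 across (x -21 to -7) and the bolt head (x -7 to 7)
- housing_edge (a point): middle of the upper edge, nearest the bracket, of the white lamp-driver housing, 184 above the bench. In the stand's frame the housing fills x 30 to 135, y -75 to 45. The gap between lens arm and housing, where the bolt head sits, is 51 wide along x and open above and to both sides
- bolt_head: steel hexagonal bolt head, 24 across flats, 27.7 across corners, 14 thick along x. Origin: its centre; x axis = stand's x. One pair of flats faces its own +y and -y. It is fixed to the lens arm and turns with it: those two flats are upright when the lens is level; when it droops their upper ends lean towards the lens (the stand's +y) by the joint's angle
- head_centre (a point): centre of the bolt head
- pivot (a joint): turn of the bolt with its head and the lens arm, rad: 0 = lens level, positive = lens drooped (its +y end lower, a turn about the stand's -x axis); starts between 0.27 and 0.45, range -0.35 to 0.5. The slack nut drags with about 0.13 N m; turning the lens up to level takes about 0.3 N m in all; let go near level, the lens sinks again
- lens_arm: the magnifier's arm, about 160 g: a flat grey bar 20 high and 5 thick going 82 from the bolt along +y, a strap down from its end, and a round lens 96 across over its white rim, its centre 115 along y and 95 below the bolt. Fixed to the bolt head. Origin: the same point as bolt_head's; do not push on it
- lens_centre (a point): centre of the lens
- tray_lens: foil tray of cocoa beans under the lens, 190 x 115 x 26, loose; leave it. Origin: centre of its underside
- tray_b: larger foil tray of cocoa beans, 200 x 130 x 34, loose, to the left; leave it. Origin: centre of its underside
- jar_near: glass bean jar with orange lid, 80 across, 125 tall, loose, just right of the magnifier; leave it. Origin: centre of its underside
- jar_b: glass bean jar with orange lid, 84 across, 140 tall, loose, on the right of the bench; leave it. Origin: centre of its underside
- jar_c: smaller glass bean jar with red lid, 72 across, 105 tall, loose, on the right of the bench; leave it. Origin: centre of its underside
- spanner: steel spanner 190 long, 38 wide at its head, lying flat on the bench in front of the magnifier's nut side, loose; leave it. Origin: its middle, on the bench

How it is judged:
At the end, for the whole second after the job is handed in: the bolt head is between the fingers (its centre within 18 mm of the grasp point, gripped with more than 10 N), the lens is level within 0.09 rad (5 degrees) and still, held by nothing but the bolt head, and every tray, jar and the spanner is within 30 mm of where it was (contact force between the fingers and bolt_head above 10 N and distance between the grasp point and head_centre below 0.018 m and value of joint pivot between -0.09 and 0.09 rad and velocity of joint pivot between -0.05 and 0.05 rad/s and contact force between lens_arm and anything else below 0.5 N and distance of each of tray_lens, tray_b, jar_near, jar_b, jar_c, spanner from where it was at the start of the episode below 0.03 m); the arm keeps its last pose, push and grip.
It fails at once if the robot pushes on the lens or its arm with more than 3 N (contact force between any of the fingers, the arm and lens_arm above 3 N).
It fails at once if a tray, a jar or the spanner is moved more than 30 mm (distance of any of tray_lens, tray_b, jar_near, jar_b, jar_c, spanner from where it was at the start of the episode above 0.03 m).
It also fails if it takes over 32 s, if anything falls off the work surface, if the arm or the gripper's body presses on something with over 40 N, if the wrist force passes 120 N, or if a joint passes its speed limit or range.

### The arm

A 7-joint arm with a two-finger parallel gripper is mounted at the origin on the work surface. World frame = base frame: x ahead of the robot, y to its left, z up, the work surface at z = 0. Lengths are in m, angles in rad, forces in N, time in s.
With the tool pointing down it reaches from about 0.425 to 0.925 m from the base axis. Payload 6.8 kg.
Tool frame: the origin (TCP) lies at the very end of the fingers, on their centre line; the grasp point (between the pads) lies 19 mm behind it; z points along the fingers, y is the line along which they close (so a half turn about z gives the same grasp; the last joint's range is limited). The gripper opens to 85 mm and grips with 20 to 120 N. Pads are 22 mm wide; open, the fingers measure 114 mm over their backs; the gripper's body (76 mm by 85 mm) begins 54 mm behind the grasp point. The pads swing forward as they close: fully open they stand 13 mm farther back than shut.
Start: joints at [-1.219, 0.477, 0.022, 1.555, -0.011, 1.109, -0.083], TCP at [0.3, 0.605, 0.204] pointing down, gripper open.
Joint ranges: [-2.96, 2.96], [-0.34, 2.1], [-1.41, 1.46], [0.24, 2.44], [-1.37, 4.51], [0.17, 1.92], [-2.96, 2.96]. Speed limits (rad/s): [2.39, 2.39, 3.14, 3.14, 3.14, 3.14, 3.14].

### API

Orientations are given as a rotation vector (axis times angle).
In Python, from bench import get_obs, viewer, r gives the robot as it stands. The module is installed in compiled form; this text tells all that it offers.
- The arm moves only by the tool play_rows, never from a script. Its argument "commands" is a list that holds one entry, the list of rows, each a list of 5 numbers: the gripper's target within -1 to 1 (shut at 1, half-way at 0, fully open at -1), then the shift along the tool's x, y, z scaled (see below), then the turn about the tool's z scaled (see below). A call has 1 to 12 rows; each row is the pose to reach, as a shift and turn from the pose commanded when the call began, along the tool's axes at that moment; what a row does not reach only later rows make up. The controller multiplies each number of a shift by 0.2 m and each number of a turn by pi/2 rad. A row lasts 1/12 s, in which the tool goes at most 41.7 mm and 7.16 degrees, less where a joint would pass 70% of its speed; a pose out of reach is approached as far as the arm can. A call with a number of a shift or a turn outside -1 to 1 is refused whole. A call with a gripper value outside its range is refused whole. The fingers move at their own pace and stop on an object; "grip_force" is the grip in N (left out, the last holds). Time passes only in rows, so rows that repeat a pose let the fingers close. It gives the time, the measured TCP pose, the force, the opening and the grip force at its end, in the units of the state.
- get_obs(): the state, without advancing time (a new reading comes with each control period).
- viewer.grab_frame(name): name is "side" or "top" or "wrist"; returns a dict with "pixels" (420x560x3 uint8, red, green, blue), "fovy" (degrees; the focal length in pixels is half the picture's height over the tangent of half this angle, whatever the lens; pixels are square), "cx", "cy" (the principal point, pixels), "world_to_cam" (4x4, takes a point from world to camera coordinates); the wrist camera has in their place "hand_eye" (4x4, takes a point from camera to tool coordinates, whose origin is the TCP and whose axes are the flange's). Camera axes: x right, y up, looking along -z (the intrinsics and any distortion apply to the point x, -y, -z); pixel columns grow to the right and rows downward; lengths in m; the calibration is good to about 2 mm. A picture is of the moment at which its call begins: read the wrist's pose just before it. There is no depth.
- r.hand_in(): hands the job in; it is judged then, once.
Trained networks look in a picture, given as the dict that the camera call returned (one of the last four; its "shot" number tells which), for a name from the list of things; names that differ only in an ending like _2 or _b are one class to them, and where a whole thing is asked for, a point or a joint stands for the part that bears it (a point fixed in the world has none). Each returns a list of dicts, best first, with "score" (0 to 1); they miss things now and then, are a little off and sometimes report something else, mostly with a low value. They report only what shows in the picture. A call takes as long as a camera call.
- viewer.trace(picture, thing): "pixels" (420x560 bool, what is visible of it) and "rect" ([left, top, right, bottom] in pixels, round what is visible of it).
The state is a dict: "clock": time; "joints": joint angles; "qvel": joint speeds; "tau": joint torques, N m; "tcp_pos": TCP position; "orientation": TCP orientation; "contact_force": force on the tool from outside, world axes, zero at the start; "moment": the same for the moment, N m; "grip_width": finger opening in m; "gripper_force": force on a finger pad.
Only numpy, scipy, OpenCV 4.12 (cv2) and the standard library are available. Lean on these libraries where they do the work, as an engineer would, in place of code of your own. Each camera call takes 0.05 s, during which the arm holds its last target. There are 200 camera calls.

## Working session

There is one attempt and no reset: what is moved stays moved. The work goes in short steps, Python scripts to look and compute and a tool call to move; the robot and the scene stay as the last step left them, time stands still between calls to the robot, and variables do not carry over. Pictures are saved under pics/ and viewed, at most 10 in all, crops included, and the job is handed in when it is done.

Besides the shell and the picture viewer there is one more tool, called after ">>>" as name(argument=value, ...), one argument or row to a line, values as JSON. play_rows: Moves the arm, as the interface text tells. Shifts and turns lie within -1 to 1; 1 stands for 0.2 m of shift or pi/2 rad of turn. Its arguments: {"type":"object","properties":{"commands":{"type":"array","items":{"type":"array","items":{"type":"array","items":{"type":"number","minimum":-1,"maximum":1}}}},"grip_force":{"type":"number"}},"required":["commands"]}

```bash
mkdir -p pics; python3 - <<'E'
from bench import get_obs, viewer, r
import cv2, numpy as np
o=get_obs(); print({k:np.round(v,3) for k,v in o.items()})
for n in ("side","top","wrist"):
    f=viewer.grab_frame(n); print(n,f['fovy'],f['cx'],f['cy'],[k for k in f], np.round(f.get('world_to_cam',f.get('hand_eye')),3).tolist())
    cv2.imwrite(f'pics/a_{n}.png',f['pixels'][:,:,::-1])
    for t in ("bolt_head","lens_arm","stand","housing_edge","bracket_top","jar_near","spanner","head_centre"):
        try:
            L=viewer.trace(f,t)
            for d in L[:2]: print(t,round(d['score'],2),d['rect'],int(d['pixels'].sum()))
        except Exception as e: print(t,e)
E
```

```text
{'clock': np.float64(0.0), 'joints': array([-1.219,  0.478,  0.022,  1.556, -0.012,  1.109, -0.083]), 'qvel': array([ 0.001,  0.   ,  0.   ,  0.002, -0.001,  0.001,  0.001]), 'tau': array([-0.0000e+00, -5.9644e+01,  1.6080e+00, -2.8120e+01,  1.2000e-02,
        9.0000e-03,  0.0000e+00]), 'tcp_pos': array([0.299, 0.604, 0.203]), 'orientation': array([-7.160e-01, -3.059e+00,  3.000e-03]), 'contact_force': array([ 0.752, -0.035,  0.207]), 'moment': array([-0.014,  0.026,  0.009]), 'gripper_force': np.float64(0.0), 'grip_width': np.float64(0.085)}
side 42.14361975685412 288.41462174469075 209.1881243988104 ['pixels', 'fovy', 'cx', 'cy', 'world_to_cam', 'shot'] [[0.898, -0.44, -0.008, -0.468], [0.281, 0.56, 0.779, -0.272], [-0.338, -0.702, 0.626, -1.358], [0.0, 0.0, 0.0, 1.0]]
bolt_head 0.68 [268.2, 167.2, 366.4, 265.2] 5775
bolt_head 0.63 [307.0, 178.9, 313.3, 186.3] 23
lens_arm 0.74 [271.0, 179.8, 296.0, 220.2] 470
lens_arm 0.45 [351.1, 362.6, 386.3, 414.1] 1769
stand 0.84 [268.1, 167.5, 362.2, 266.9] 5698
housing_edge 0.72 [243.2, 242.6, 291.7, 282.4] 403
housing_edge 0.6 [274.2, 169.0
[... 590 characters left out ...]
and 0.29 [248.8, 202.2, 274.0, 227.7] 564
housing_edge 0.65 [247.2, 155.7, 306.5, 229.0] 3107
bracket_top 0.76 [248.3, 153.7, 302.0, 227.3] 2979
bracket_top 0.65 [245.8, 196.6, 285.1, 224.8] 704
jar_near 0.72 [306.3, 177.1, 334.4, 207.9] 516
jar_near 0.31 [246.4, 155.3, 305.0, 233.8] 3039
spanner 0.48 [266.6, 236.6, 311.3, 257.3] 184
wrist 65.9326483761874 279.4644088785382 206.96877323723217 ['pixels', 'fovy', 'cx', 'cy', 'hand_eye', 'shot'] [[0.001, 0.96, 0.281, 0.07], [1.0, -0.001, -0.001, -0.001], [-0.0, 0.281, -0.96, -0.171], [0.0, 0.0, 0.0, 1.0]]
lens_arm 0.6 [256.9, 333.1, 324.2, 366.9] 1086
jar_near 0.54 [256.3, 331.4, 323.2, 366.3] 1090
spanner 0.41 [259.8, 329.8, 323.4, 366.4] 1097
```

```bash
python3 - <<'E'
import cv2, numpy as np
s=cv2.imread('pics/a_side.png')[150:300,230:390]; t=cv2.imread('pics/a_top.png')[140:270,235:345]
cv2.imwrite('pics/b1.png',cv2.resize(s,None,fx=4,fy=4,interpolation=cv2.INTER_CUBIC)[:600])
cv2.imwrite('pics/b2.png',cv2.resize(t,None,fx=4.5,fy=4.5,interpolation=cv2.INTER_CUBIC))
E
```

```text
(no output)
```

View pics/b1.png

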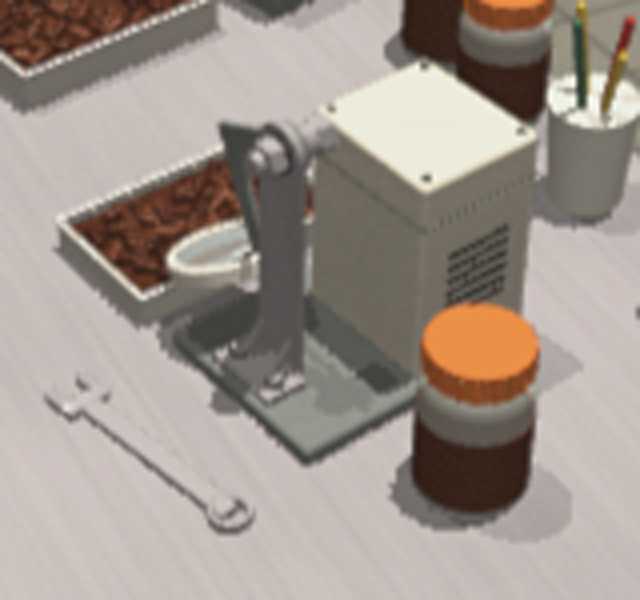

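View pics/b2.png

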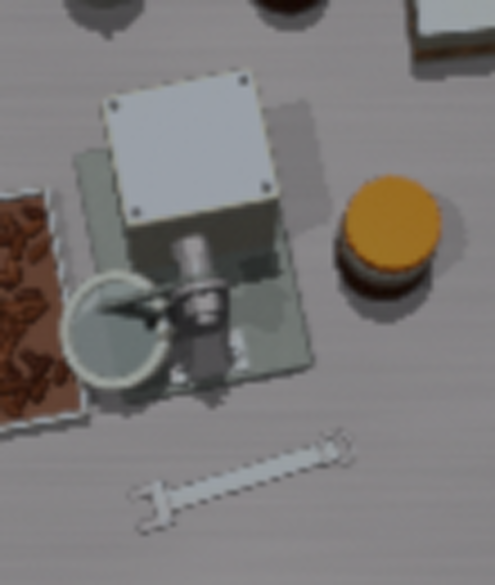

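The side view shows the bracket with its bolt end at (268,150) of the crop and the housing top with corners (318,105), (423,62), (537,135) and (428,190). The top view shows the housing corners at (103,103), (250,67), (279,197) and (127,225), with the bolt spacer and head at (190,250). I'll fit the stand pose from the corners.

```bash
cat > h.py <<'E'
import numpy as np, cv2
from scipy.optimize import least_squares
from scipy.spatial.transform import Rotation as R
def proj(f,P):
    T=f['world_to_cam']; c=np.c_[P,np.ones(len(P))]@T.T
    F=210/np.tan(np.radians(f['fovy']/2))
    return np.c_[f['cx']+F*c[:,0]/-c[:,2], f['cy']+F*c[:,1]/c[:,2]]
def w(p,P):
    P=np.array(P,float); c,s=np.cos(p[2]),np.sin(p[2])
    return np.c_[p[0]+c*P[:,0]-s*P[:,1], p[1]+s*P[:,0]+c*P[:,1], P[:,2]]
def wristf(f,o):
    T=np.eye(4); T[:3,:3]=R.from_rotvec(o['orientation']).as_matrix(); T[:3,3]=o['tcp_pos']
    g=dict(f); g['world_to_cam']=np.linalg.inv(T@f['hand_eye']); return g
E
python3 - <<'E'
from h import *
from bench import viewer,get_obs
S=viewer.grab_frame('side');T=viewer.grab_frame('top')
C=np.array([[.03,.045,.184],[.135,.045,.184],[.135,-.075,.184],[.03,-.075,.184]])
s=(np.array([[318,105],[423,62],[537,135],[428,190]])+.5)/4-.5+[230,150]
t=(np.array([[127,228],[103,103],[250,67],[279,197]])+.5)/4.5-.5+[235,140]
f=lambda p:np.r_[(proj(S,w(p,C))-s).ravel(),(proj(T,w(p,C))-t).ravel()]
q=least_squares(f,[.55,.0,.2],loss='soft_l1'); print(q.x,np.round(f(q.x).reshape(-1,2),1).tolist())
for sel,nm in((0,'S'),(1,'T')):
    g=lambda p:f(p)[8*sel:8*sel+8]; print(nm,least_squares(g,q.x).x)
p=q.x
for fr,n,off,k in((S,'side',[230,150],4),(T,'top',[235,140],4.5)):
    print(n,((proj(fr,w(p,[[-.031,0,.222],[.0,0,.2]]))-off)*k).round(0).tolist())
print(w(p,[[0,0,.2]]))
E
```

```text
[0.59880415 0.02874883 0.20325933] [[-2.1, 0.9], [0.2, -1.6], [1.0, -0.4], [-0.7, 0.4], [-0.1, 0.4], [-1.1, -1.2], [0.7, -0.4], [0.8, 0.0]]
S [0.59954675 0.02841347 0.19739291]
T [0.59784822 0.02870797 0.20746606]
side [[280.0, 125.0], [316.0, 134.0]]
top [[200.0, 284.0], [191.0, 250.0]]
[[0.59880415 0.02874883 0.2       ]]
```

>>> play_rows(
  commands=[
    [[-1,0,0,-0.4,0.1],[-1,-0.1,-0.1,-0.65,0.2],[-1,-1,-0.72,-0.65,0.9],[-1,-1,-0.72,-0.65,0.9],[-1,-1,-0.72,-0.65,0.9],[-1,-1,-0.72,-0.65,0.9],[-1,-1,-0.72,-0.65,0.9],[-1,-1,-0.72,-0.65,0.9],[-1,-1,-0.72,-0.65,0.9],[-1,-1,-0.72,-0.65,0.9]],
  ],
)

```text
clock: 2.28
tcp_pos: [0.4168, 0.3847, 0.335]
orientation: [-2.382, -2.048, -0.003]
contact_force: [-0.2, 0.9, 0.7]
grip_width: 0.0851
gripper_force: 0.0
```

```bash
cat >> h.py <<'E'
P0=np.array([.5988,.02875,.2033])
def goal(o,sx,z,sy=0,p=P0):
    "units of play_rows to bring TCP to stand (sx,sy), height z, tool y along stand -y"
    Rt=R.from_rotvec(o['orientation']).as_matrix()
    d=Rt.T@(w(p,[[sx,sy,z]])[0]-o['tcp_pos'])
    x=Rt[:,0]; a=(p[2]-np.arctan2(x[1],x[0])+np.pi)%(2*np.pi)-np.pi
    print('t',round(float(o['clock']),2),'tcp',o['tcp_pos'].round(4),'units',(d/.2).round(3),'turn',round(-a/(np.pi/2),4),'tilt',Rt[:,2].round(4),'F',o['contact_force'].round(1),'M',o['moment'].round(2),'w',round(float(o['grip_width']),4),'gf',round(float(o['gripper_force']),1))
E
python3 -c "
from h import *;from bench import get_obs
o=get_obs();goal(o,.0065,.33);print(o['joints'].round(2))"
```

```text
t 2.28 tcp [0.4168 0.3847 0.335 ] units [-1.612  1.197  0.024] turn 0.7749 tilt [ 0.0013  0.0016 -1.    ] F [-0.2  0.9  0.7] M [0.02 0.14 0.01] w 0.0851 gf 0.0
[-1.13  0.2   0.32  1.66 -0.07  1.29 -0.94]
```

>>> play_rows(
  commands=[
    [[-1,-1,0.75,0,0.775],[-1,-1,0.75,0,0.775],[-1,-1,0.75,0,0.775],[-1,-1,0.75,0,0.775],[-1,-1,0.75,0,0.775],[-1,-1,0.75,0,0.775],[-1,-1,0.75,0,0.775],[-1,-1,0.75,0,0.775],[-1,-1,0.75,0,0.775],[-1,-1,0.75,0,0.775]],
  ],
)

```text
clock: 3.12
tcp_pos: [0.5358, 0.1679, 0.3339]
orientation: [-3.124, -0.325, -0.0]
contact_force: [-0.0, -0.1, -0.1]
grip_width: 0.0854
gripper_force: 0.0
```

```bash
python3 -c "
from h import *;from bench import get_obs
o=get_obs();goal(o,.0065,.33);print(o['joints'].round(2))"
```

```text
t 3.12 tcp [0.5358 0.1679 0.3339] units [0.197 0.746 0.019] turn 0.0026 tilt [ 1.e-04  3.e-04 -1.e+00] F [-0.  -0.1 -0.1] M [0.02 0.01 0.  ] w 0.0854 gf 0.0
[-0.94  0.21  0.63  1.69 -0.13  1.29 -1.65]
```

>>> play_rows(
  commands=[
    [[-1,0.197,0.746,0.0,0.003],[-1,0.197,0.746,0.0,0.003],[-1,0.197,0.746,0.0,0.003],[-1,0.197,0.746,0.0,0.003],[-1,0.197,0.746,0.0,0.003],[-1,0.197,0.746,0.0,0.003]],
  ],
)

```text
clock: 3.62
tcp_pos: [0.6063, 0.0283, 0.3338]
orientation: [3.124, 0.322, 0.0]
contact_force: [-0.3, 1.0, -0.9]
grip_width: 0.085
gripper_force: 0.0
```

```bash
python3 - <<'E'
from h import *;from bench import get_obs,viewer
o=get_obs();goal(o,.0065,.33);f=viewer.grab_frame('wrist')
g=wristf(f,o)
im=f['pixels'][:,:,::-1].copy()
for P,c in(([[-.034,-.022,.2],[-.028,-.022,.2],[-.031,0,.222],[.03,-.075,.184],[.03,.045,.184],[.135,-.075,.184],[.135,.045,.184]],(0,0,255)),([[.007,0,.2]],(0,255,0))):
    for u in proj(g,w(P0,P)): print(u.round(1)); cv2.circle(im,tuple(int(round(v)) for v in u),2,c,-1)
cv2.imwrite('pics/c.png',cv2.resize(im,None,fx=1.42,fy=1.42))
cv2.imwrite('pics/c_raw.png',f['pixels'][:,:,::-1])
E
```

```text
t 3.62 tcp [0.6063 0.0283 0.3338] units [-0.004 -0.01   0.019] turn 0.0012 tilt [ 2.e-04 -8.e-04 -1.e+00] F [-0.3  1.  -0.9] M [ 0.06  0.01 -0.01] w 0.085 gf 0.0
[298.2 229.9]
[298.3 224.3]
[276.  235.1]
[351.8 164. ]
[231.1 163.6]
[359.4  48. ]
[226.5  47.6]
[276.2 190. ]
```

View pics/c.png

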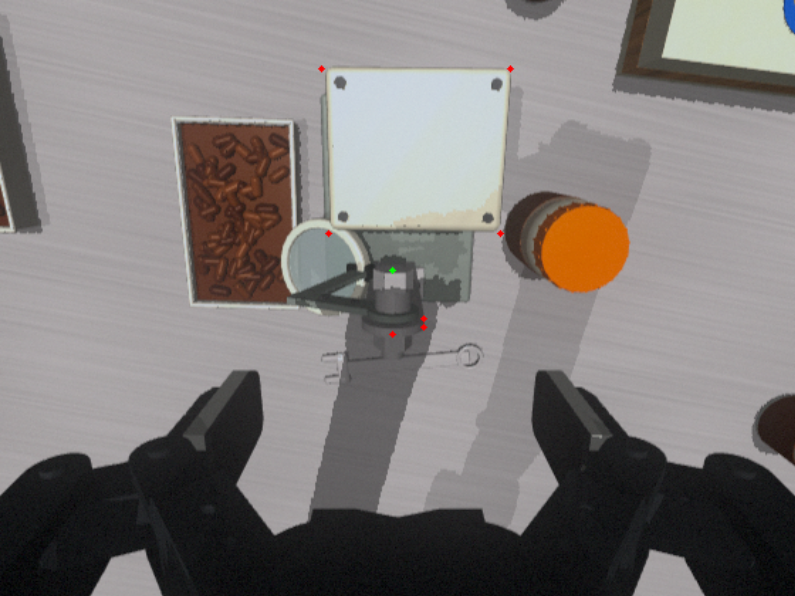

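The wrist view confirms the pose to about 2 mm: head at about (395,272), and the housing's near edge at y≈229 where I predicted 233. I'll zoom in on the head.

```bash
python3 - <<'E'
import cv2
im=cv2.imread('pics/c_raw.png')[150:250,215:365]
cv2.imwrite('pics/c2.png',cv2.resize(im,None,fx=5.3,fy=5.3,interpolation=cv2.INTER_CUBIC))
E
```

```text
(no output)
```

View pics/c2.png

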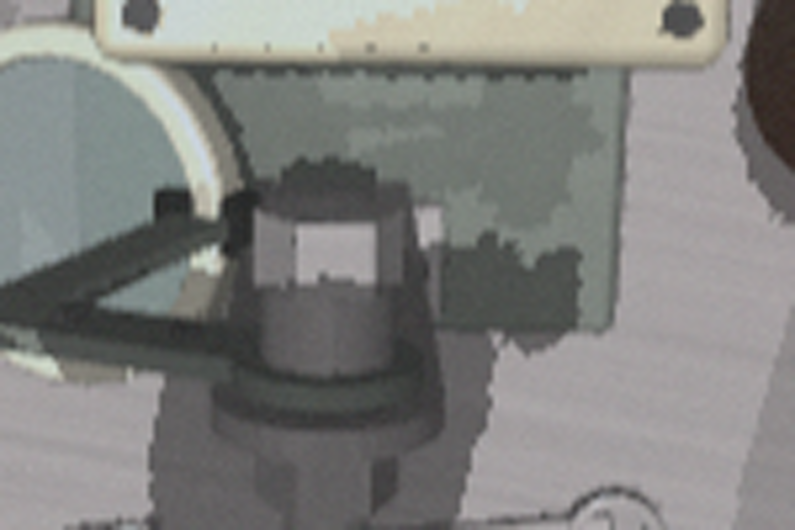

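```bash
python3 - <<'E'
from h import *;from bench import get_obs,viewer
o=get_obs();f=viewer.grab_frame('wrist');g=wristf(f,o)
pr=lambda d:(proj(g,w(P0+np.r_[d,0],[[.007,-.001,.2126],[-.007,-.001,.2126],[-.007,0,.2125],[-.021,0,.2125],[.03,0,.184]]))-[215,150])*5.3
print(pr([0,0]).round(0).tolist(),pr([.002,0]).round(0).tolist())
goal(o,.0065,.24)
E
```

```text
[[343.0, 229.0], [343.0, 306.0], [337.0, 306.0], [337.0, 380.0], [338.0, 73.0]] [[345.0, 218.0], [345.0, 295.0], [339.0, 295.0], [339.0, 370.0], [341.0, 63.0]]
t 3.67 tcp [0.606  0.0305 0.3337] units [-0.004  0.001  0.468] turn 0.0033 tilt [-3.e-04  2.e-04 -1.e+00] F [ 0.   0.4 -0.4] M [0.04 0.09 0.07] w 0.0854 gf 0.0
```

>>> play_rows(
  commands=[
    [[-0.05,0.004,0.0,0.2,0.003],[-0.05,0.004,0.0,0.4,0.003],[-0.05,0.004,0.0,0.5,0.003],[-0.05,0.004,0,0.6,0.003],[-0.05,0.004,0,0.7,0.003],[-0.05,0.004,0,0.79,0.003],[-0.05,0.004,0,0.79,0.003],[-0.05,0.004,0,0.79,0.003]],
  ],
  grip_force=40,
)

```text
clock: 4.38
tcp_pos: [0.606, 0.0327, 0.1754]
orientation: [-3.124, -0.325, 0.003]
contact_force: [0.3, -0.1, 0.4]
grip_width: 0.0447
gripper_force: 0.0
```

```bash
cat > look.py <<'E'
import sys
from h import *;from bench import get_obs,viewer
n=sys.argv[1]
f=viewer.grab_frame('wrist');s=viewer.grab_frame('side');goal(get_obs(),.008,.18)
c=f['pixels'][90:330,150:410,::-1]
d=s['pixels'][165:235,260:330,::-1]
a=cv2.resize(c,(520,480),interpolation=cv2.INTER_CUBIC);b=cv2.resize(d,(280,280),interpolation=cv2.INTER_CUBIC)
b=np.vstack([b,np.zeros((200,280,3),np.uint8)]);cv2.imwrite(f'pics/{n}.png',np.hstack([a,b]))
E
python3 look.py d1
```

```text
t 4.48 tcp [0.6074 0.0319 0.1771] units [-0.006  0.007 -0.014] turn 0.0019 tilt [ 1.7e-03  6.0e-04 -1.0e+00] F [ 0.4 -0.2  0. ] M [-0.01 -0.02  0.04] w 0.0448 gf 0.0
```

View pics/d1.png

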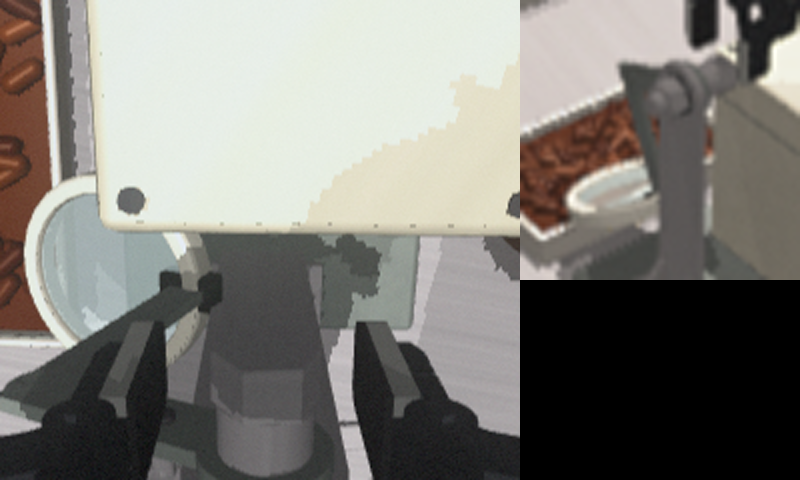

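The fingers straddle the head evenly: pads at x 165 and 355, head 210–307. Closing gently now.

>>> play_rows(
  commands=[
    [[0.3,0,0,0,0.0],[0.6,0,0,0,0],[0.6,0,0,0,0],[0.6,0,0,0,0],[0.6,0,0,0,0],[0.6,0,0,0,0]],
  ],
  grip_force=40,
)

```text
clock: 4.98
tcp_pos: [0.6075, 0.0314, 0.177]
orientation: [-3.124, -0.322, -0.003]
contact_force: [-1.3, 1.9, 6.8]
grip_width: 0.0184
gripper_force: 35.0
```

```bash
python3 look.py d2
```

```text
t 5.08 tcp [0.6075 0.0314 0.177 ] units [-0.005  0.004 -0.015] turn 0.0012 tilt [ 0.0017  0.0011 -1.    ] F [-0.4  0.8  6. ] M [0.24 0.37 0.03] w 0.0183 gf 35.0
```

View pics/d2.png

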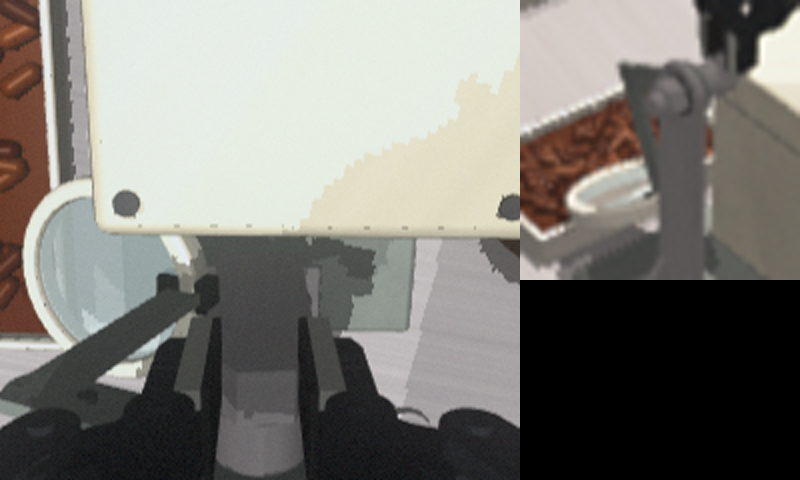

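The grip is on, with the lens still drooped. Upright pads don't turn the head by squeezing, so I'll press the lens-side finger against it and lift.

>>> play_rows(
  commands=[
    [[0.6,0,0.01,0,0],[0.6,0,0.02,0,0],[0.6,0,0.02,0,0]],
  ],
  grip_force=40,
)

```text
clock: 5.33
tcp_pos: [0.6075, 0.0314, 0.177]
orientation: [-3.119, -0.325, -0.0]
contact_force: [-3.7, 8.5, 9.5]
grip_width: 0.0183
gripper_force: 35.6
```

```bash
python3 -c "
from h import *;from bench import get_obs
goal(get_obs(),.008,.18)"
```

```text
t 5.33 tcp [0.6075 0.0314 0.177 ] units [-0.005  0.004 -0.015] turn 0.0027 tilt [-5.0e-04  5.9e-03 -1.0e+00] F [-3.7  8.5  9.5] M [ 1.99  1.13 -0.09] w 0.0183 gf 35.6
```

>>> play_rows(
  commands=[
    [[0.6,0,0.03,0,0],[0.6,0,0.05,0,0],[0.6,0,0.07,0,0],[0.6,0,0.09,0,0],[0.6,0,0.1,0,0]],
  ],
  grip_force=30,
)

```text
clock: 5.75
tcp_pos: [0.6076, 0.031, 0.1766]
orientation: [-3.092, -0.341, 0.013]
contact_force: [-21.7, 50.1, 26.6]
grip_width: 0.0186
gripper_force: 41.6
```

```bash
python3 -c "
from h import *;from bench import get_obs
goal(get_obs(),.008,.18)"
```

```text
t 5.75 tcp [0.6076 0.031  0.1766] units [-0.005  0.002 -0.017] turn 0.0106 tilt [-0.0116  0.0292 -0.9995] F [-21.7  50.1  26.6] M [11.19  5.1  -0.35] w 0.0186 gf 41.6
```

>>> play_rows(
  commands=[
    [[0.6,0,0,-0.02,0],[0.6,0,0,-0.04,0],[0.6,0,0,-0.06,0],[0.6,0,0,-0.07,0]],
  ],
  grip_force=30,
)

```text
clock: 6.08
tcp_pos: [0.6115, 0.0118, 0.1901]
orientation: [-3.121, -0.33, -0.0]
contact_force: [0.2, -0.8, 0.2]
grip_width: 0.0171
gripper_force: 0.0
```

```bash
python3 look.py d3
```

```text
t 6.18 tcp [0.6119 0.0071 0.1904] units [-0.002 -0.119  0.052] turn 0.0011 tilt [ 1.2e-03 -5.0e-04 -1.0e+00] F [-0.1 -1.1 -0.2] M [-0.02  0.    0.02] w 0.0172 gf 0.0
```

View pics/d3.png

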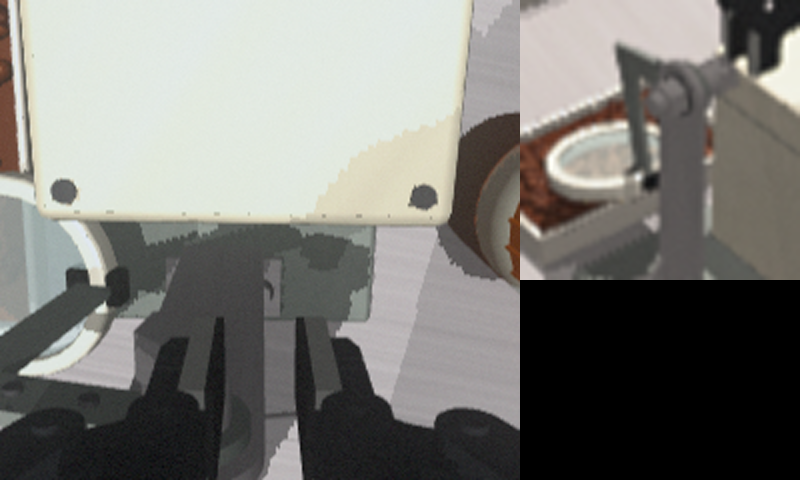

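The fingers slid up over the head and are now on its -y side. The lens looks to have swung up meanwhile, with its rim at (600,160) of the side inset. I'll check where the fingertips really lie against the calibration, and measure again.

```bash
python3 - <<'E'
from h import *
from bench import viewer,get_obs
f=viewer.grab_frame('wrist');he=f['hand_eye'];g=dict(f);g['world_to_cam']=np.linalg.inv(he)
for z in(0,-.01,-.02,-.03):
  for x in (-.011,.011): print(z,x,proj(g,np.array([[x,-.0086,z],[x,.0086,z]])).round(0).tolist())
goal(get_obs(),.008,.18)
T=viewer.grab_frame('top');cv2.imwrite('pics/t2.png',T['pixels'][:,:,::-1])
E
```

```text
0 -0.011 [[263.0, 261.0], [292.0, 261.0]]
0 0.011 [[262.0, 226.0], [293.0, 226.0]]
-0.01 -0.011 [[262.0, 269.0], [293.0, 269.0]]
-0.01 0.011 [[261.0, 232.0], [294.0, 232.0]]
-0.02 -0.011 [[261.0, 278.0], [294.0, 278.0]]
-0.02 0.011 [[260.0, 239.0], [294.0, 239.0]]
-0.03 -0.011 [[260.0, 288.0], [295.0, 288.0]]
-0.03 0.011 [[259.0, 247.0], [295.0, 247.0]]
t 6.23 tcp [0.6118 0.0063 0.1901] units [-0.001 -0.123  0.051] turn 0.0003 tilt [ 8.e-04 -9.e-04 -1.e+00] F [ 0.7 -0.6 -0.7] M [0.02 0.02 0.02] w 0.0172 gf 0.0
```

```bash
cat > look2.py <<'E'
import sys
from h import *;from bench import get_obs,viewer
n=sys.argv[1]
f=viewer.grab_frame('wrist');s=viewer.grab_frame('side');o=get_obs();goal(o,.008,.2)
Rt=R.from_rotvec(o['orientation']).as_matrix();h=o['grip_width']/2
for (i,L) in ((0,2),):
    im=s['pixels'][:,:,::-1];x0,y0=265,135
    c=cv2.resize(im[y0:y0+100,x0:x0+80],None,fx=6,fy=6,interpolation=cv2.INTER_CUBIC)
    def dot(P,col):
        u=(proj(s,np.atleast_2d(P))-[x0,y0]+.5)*6-.5
        for q in u: cv2.circle(c,tuple(int(round(v)) for v in q),3,col,-1)
    for z,col in((0,(0,0,255)),(-.015,(0,255,255)),(-.03,(0,255,0))):
        for y in(-h,h): dot(o['tcp_pos']+Rt@[0,y,z],col)
    dot(w(P0,[[.0,0,.2]]),(255,0,0))
d=cv2.resize(f['pixels'][200:300,225:335,::-1],None,fx=2.9,fy=2.9,interpolation=cv2.INTER_CUBIC)
b=np.zeros((600,d.shape[1],3),np.uint8);b[:d.shape[0]]=d
# lens view from top
cv2.imwrite(f'pics/{n}.png',np.hstack([c,b])[:600,:800])
cv2.imwrite(f'pics/{n}_w.png',f['pixels'][:,:,::-1]);cv2.imwrite(f'pics/{n}_s.png',s['pixels'][:,:,::-1])
E
python3 look2.py e1
```

```text
t 6.38 tcp [0.6115 0.0062 0.1897] units [ 0.    -0.123 -0.052] turn -0.0001 tilt [-1.e-04 -7.e-04 -1.e+00] F [-0.3 -0.3  0.4] M [ 0.01 -0.04  0.03] w 0.0168 gf 0.0
```

View pics/e1.png

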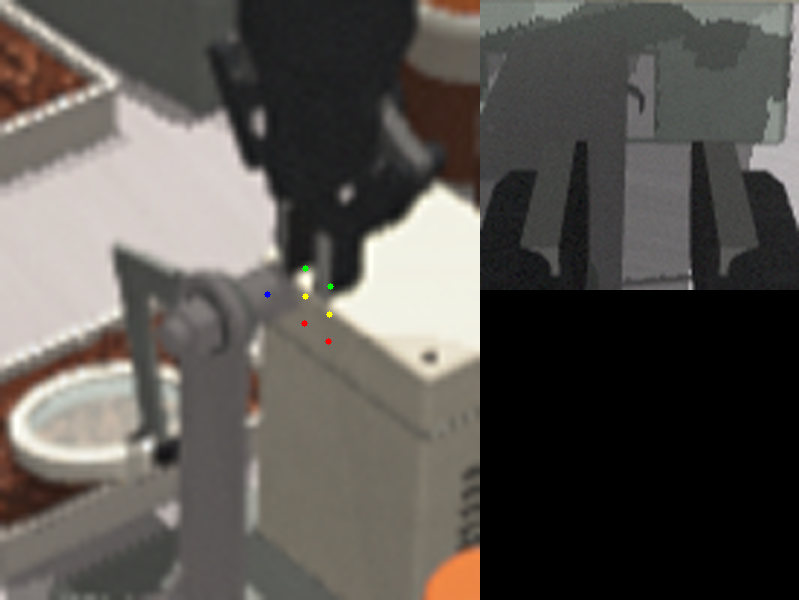

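```bash
cat > ang.py <<'E'
from h import *
from bench import viewer
p=P0+[.0015,0,0]
def arm(th,pts):
    pts=np.array(pts,float);c,s=np.cos(-th),np.sin(-th)
    q=pts.copy();q[:,1]=c*pts[:,1]-s*pts[:,2];q[:,2]=s*pts[:,1]+c*pts[:,2];q[:,2]+=.2
    return w(p,q)
E
python3 - <<'E'
from ang import *
S=viewer.grab_frame('side')
for th in (-.3,-.2,-.1,0,.1,.2,.3,.42):
    u=(proj(S,arm(th,[[-.0235,.115,-.095],[-.0235,.082,.01],[-.0235,.0,0.018]]))-[265,135]+.5)*6
    print(th,u.round(0).tolist())
a=cv2.imread('pics/a_side.png');
for n in('a_side.png','e1_s.png'):
    im=cv2.imread('pics/'+n);m=cv2.inRange(im,(205,205,205),(255,255,255))[180:225,255:305]  # rim white
    ys,xs=np.nonzero(m);print(n,len(xs),xs.min()+255 if len(xs) else 0,xs.mean()+255,ys.mean()+180)
E
```

```text
-0.3 [[48.0, 274.0], [125.0, 175.0], [238.0, 287.0]]
-0.2 [[56.0, 303.0], [121.0, 186.0], [235.0, 285.0]]
-0.1 [[66.0, 332.0], [118.0, 198.0], [233.0, 282.0]]
0 [[78.0, 361.0], [117.0, 212.0], [230.0, 280.0]]
0.1 [[91.0, 389.0], [116.0, 226.0], [227.0, 278.0]]
0.2 [[105.0, 416.0], [117.0, 241.0], [225.0, 277.0]]
0.3 [[121.0, 443.0], [118.0, 257.0], [222.0, 276.0]]
0.42 [[141.0, 473.0], [122.0, 276.0], [219.0, 275.0]]
a_side.png 42 259 275.6904761904762 208.66666666666666
e1_s.png 119 255 272.9579831932773 199.94117647058823
```

The true fingertips lie about 30 mm behind the reported TCP. The dots in the picture show this, and so do the 18 mm opening and the slip. So the first grip only caught the top of the hexagon. The droop is now about 0.2 rad. I'll go up, open, re-centre and come down deeper.

>>> play_rows(
  commands=[
    [[0.6,0,0,-0.15,0],[0.6,0,0,-0.25,0],[-0.05,0,-0.06,-0.25,0],[-0.05,0,-0.123,-0.25,0],[-0.05,0,-0.123,-0.25,0],[-0.05,0,-0.123,-0.25,0],[-0.05,0,-0.123,-0.15,0],[-0.05,0,-0.123,-0.02,0],[-0.05,0,-0.123,0.08,0],[-0.05,0,-0.123,0.14,0],[-0.05,0,-0.123,0.14,0],[-0.05,0,-0.123,0.14,0]],
  ],
  grip_force=40,
)

```text
clock: 7.43
tcp_pos: [0.6063, 0.0311, 0.1614]
orientation: [3.125, 0.321, -0.002]
contact_force: [0.7, -0.1, 0.4]
grip_width: 0.0448
gripper_force: 0.0
```

```bash
python3 -c "
from h import *;from bench import get_obs
goal(get_obs(),.0075,.16)"
```

```text
t 7.43 tcp [0.6063 0.0311 0.1614] units [-0.002  0.004  0.007] turn 0.0007 tilt [-1.4e-03 -8.0e-04 -1.0e+00] F [ 0.7 -0.1  0.4] M [0.03 0.01 0.02] w 0.0448 gf 0.0
```

Clean. Now closing on the head at 40 N.

>>> play_rows(
  commands=[
    [[0.2,0,0,0,0.0],[0.6,0,0,0,0],[0.6,0,0,0,0],[0.6,0,0,0,0],[0.6,0,0,0,0]],
  ],
  grip_force=40,
)

```text
clock: 7.85
tcp_pos: [0.6076, 0.0314, 0.1633]
orientation: [-3.125, -0.321, -0.004]
contact_force: [-0.5, 0.0, 5.6]
grip_width: 0.024
gripper_force: 39.2
```

```bash
cat > m.py <<'E'
from ang import *
from bench import get_obs
goal(get_obs(),.0075,.165)
S=viewer.grab_frame('side');im=S['pixels'][:,:,::-1]
cv2.imwrite('pics/last_s.png',im)
# droop angle: match rim (white ring seen from side) by projecting ring and scoring brightness contrast
hsv=im.astype(float).mean(2)
from scipy.ndimage import map_coordinates
a=np.linspace(0,2*np.pi,120)
best=[]
for th in np.arange(-.35,.51,.01):
    v=0
    for rr,wt in((.046,1),(.034,-.6)):
        ring=np.c_[-.0235+rr*np.cos(a),.115+rr*np.sin(a),np.full(120,-.095)]
        u=proj(S,arm(th,ring));v+=wt*map_coordinates(hsv,[u[:,1],u[:,0]],order=1).mean()
    best.append((round(v,1),round(th,2)))
print('droop',sorted(best)[::-1][:4])
E
python3 m.py
```

```text
t 7.85 tcp [0.6076 0.0314 0.1633] units [-0.008  0.004 -0.008] turn 0.001 tilt [ 2.5e-03  4.0e-04 -1.0e+00] F [-0.5  0.   5.6] M [-0.31  0.24 -0.03] w 0.024 gf 39.2
droop [(np.float64(69.4), np.float64(0.07)), (np.float64(69.1), np.float64(-0.17)), (np.float64(68.6), np.float64(0.06)), (np.float64(68.4), np.float64(-0.16))]
```

The opening of 24.0 mm equals the head's flats, so the upright pads have squared it up. I'll ease the grip to slide slightly up and towards the head, which centres the grasp point whichever fingertip offset is true, then clamp firmly.

>>> play_rows(
  commands=[
    [[0.6,-0.006,0,-0.01,0],[0.6,-0.012,0,-0.02,0],[0.6,-0.012,0,-0.03,0],[0.6,-0.012,0,-0.035,0],[0.6,-0.012,0,-0.035,0]],
  ],
  grip_force=20,
)

```text
clock: 8.32
tcp_pos: [0.6061, 0.0311, 0.165]
orientation: [3.121, 0.322, 0.006]
contact_force: [21.1, -1.0, -37.9]
grip_width: 0.0239
gripper_force: 37.2
```

```bash
python3 m.py
```

```text
t 8.32 tcp [0.6061 0.0311 0.165 ] units [-0.001  0.004 -0.   ] turn 0.0015 tilt [ 0.0041 -0.0036 -1.    ] F [ 21.1  -1.  -37.9] M [-0.48 -4.66  0.02] w 0.0239 gf 37.2
droop [(np.float64(69.0), np.float64(-0.17)), (np.float64(68.9), np.float64(0.07)), (np.float64(68.2), np.float64(-0.16)), (np.float64(68.1), np.float64(0.06))]
```

>>> play_rows(
  commands=[
    [[0.6,0,0,0,0],[0.6,0,0,0,0],[0.6,0,0,0,0],[0.6,0.003,0,0.008,0],[0.6,0.006,0,0.015,0],[0.6,0.006,0,0.015,0],[0.6,0.006,0,0.015,0]],
  ],
  grip_force=80,
)

```text
clock: 8.95
tcp_pos: [0.6062, 0.0312, 0.1648]
orientation: [3.124, 0.322, 0.003]
contact_force: [7.3, -0.5, -14.5]
grip_width: 0.0218
gripper_force: 82.2
```

```bash
python3 m.py; python3 look2.py e2
```

```text
t 8.95 tcp [0.6062 0.0312 0.1648] units [-0.001  0.004 -0.001] turn 0.0012 tilt [ 0.0018 -0.0013 -1.    ] F [  7.3  -0.5 -14.5] M [-0.45 -1.72  0.01] w 0.0218 gf 82.2
droop [(np.float64(69.0), np.float64(-0.18)), (np.float64(68.8), np.float64(-0.17)), (np.float64(68.7), np.float64(0.03)), (np.float64(68.7), np.float64(0.02))]
t 9.1 tcp [0.6062 0.0312 0.1649] units [ 0.002  0.005 -0.176] turn 0.0012 tilt [ 0.0019 -0.0013 -1.    ] F [  8.   -0.9 -13.9] M [-0.39 -1.78  0.05] w 0.0223 gf 82.1
```

View pics/e2.png

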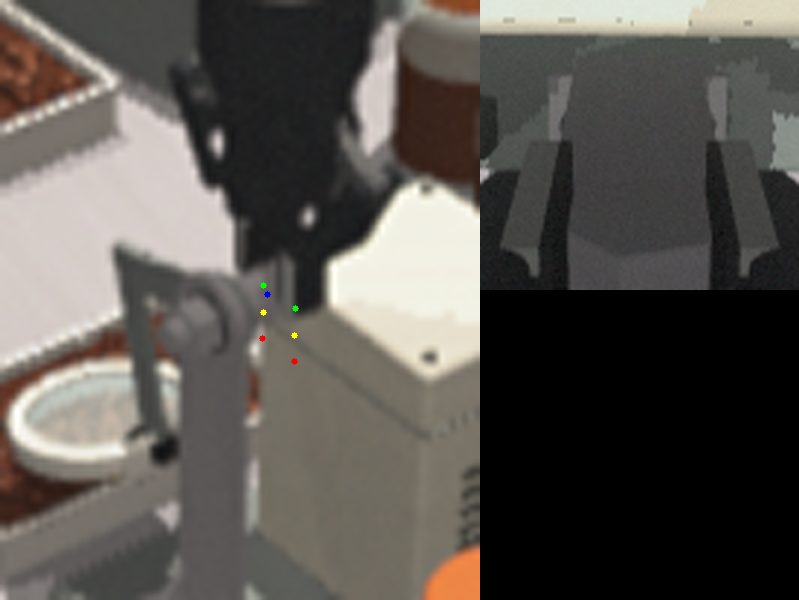

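The lens is still about 0.2 rad down: its centre is at (95,420), as before, and the head's top corner sits left of centre. So the grip has jammed and not squared the head. I'll regrip deeper, then press the lens-side finger and lift.

>>> play_rows(
  commands=[
    [[0.1,0,0,0,0],[0.1,0,0,0,0],[0.1,0,0,0,0],[0.1,0,0,0.035,0],[0.1,0,0,0.05,0],[0.1,0,0,0.05,0],[0.6,0,0,0.05,0],[0.6,0,0,0.05,0],[0.6,0,0,0.05,0],[0.6,0,0.02,0.05,0],[0.6,0,0.04,0.05,0],[0.6,0,0.06,0.05,0]],
  ],
  grip_force=40,
)

```text
clock: 10.1
tcp_pos: [0.6051, 0.0311, 0.1556]
orientation: [-3.109, -0.33, 0.009]
contact_force: [-15.3, 31.5, 13.9]
grip_width: 0.024
gripper_force: 43.1
```

```bash
cat > m2.py <<'E'
from ang import *
from bench import get_obs
import sys
goal(get_obs(),.0075,.165)
S=viewer.grab_frame('side');g=cv2.cvtColor(S['pixels'],cv2.COLOR_RGB2GRAY)
ref=cv2.imread('pics/e1_s.png',0)   # droop ~0.2 reference; track rim's left part by template
t=ref[194:217,264:286]
m=cv2.matchTemplate(g[175:235,250:300],t,cv2.TM_CCOEFF_NORMED);_,v,_,l=cv2.minMaxLoc(m)
print('lens shift px',l[0]-14,l[1]-19,'score',round(v,2),' (e1 0.21; 0.1 rad ~ -2 px x, -4.6 px y)')
E
python3 m2.py
```

```text
t 10.1 tcp [0.6051 0.0311 0.1556] units [ 0.004  0.005 -0.047] turn 0.0054 tilt [-0.0075  0.0145 -0.9999] F [-15.3  31.5  13.9] M [ 6.24  3.14 -0.28] w 0.024 gf 43.1
lens shift px -1 -1 score 0.94  (e1 0.21; 0.1 rad ~ -2 px x, -4.6 px y)
```

>>> play_rows(
  commands=[
    [[0.6,0,0,-0.01,0],[0.6,0,0,-0.02,0],[0.6,0,0,-0.03,0],[0.6,0,0,-0.03,0]],
  ],
  grip_force=30,
)

```text
clock: 10.48
tcp_pos: [0.6049, 0.0311, 0.1566]
orientation: [-3.113, -0.333, 0.01]
contact_force: [5.0, 21.7, -29.6]
grip_width: 0.0243
gripper_force: 31.9
```

```bash
python3 m2.py
```

```text
t 10.48 tcp [0.6049 0.0311 0.1566] units [ 0.005  0.005 -0.042] turn 0.0064 tilt [-0.0077  0.0097 -0.9999] F [  5.   21.7 -29.6] M [ 4.16 -1.24 -0.33] w 0.0243 gf 31.9
lens shift px -2 -3 score 0.75  (e1 0.21; 0.1 rad ~ -2 px x, -4.6 px y)
```

>>> play_rows(
  commands=[
    [[0.6,0,0.02,0,0],[0.6,0,0.03,-0.01,0],[0.6,0,0.03,-0.02,0],[0.6,0,0.03,-0.03,0],[0.6,0,0.03,-0.03,0]],
  ],
  grip_force=30,
)

```text
clock: 10.95
tcp_pos: [0.6039, 0.0309, 0.161]
orientation: [-3.106, -0.339, 0.019]
contact_force: [0.9, 31.6, -30.9]
grip_width: 0.0233
gripper_force: 32.4
```

```bash
python3 m2.py
```

```text
t 10.95 tcp [0.6039 0.0309 0.161 ] units [ 0.01   0.005 -0.02 ] turn 0.0091 tilt [-0.0137  0.0157 -0.9998] F [  0.9  31.6 -30.9] M [ 6.54 -0.27 -0.39] w 0.0233 gf 32.4
lens shift px -4 -10 score 0.64  (e1 0.21; 0.1 rad ~ -2 px x, -4.6 px y)
```

The lens has come up by about 10 px, so it should be near level. Next I'll take off the side push and slide up to the final grasp height.

>>> play_rows(
  commands=[
    [[0.6,0.005,-0.03,0,0],[0.6,0.01,-0.06,0,0],[0.6,0.015,-0.09,-0.005,0],[0.6,0.015,-0.09,-0.01,0],[0.6,0.015,-0.09,-0.015,0],[0.6,0.015,-0.09,-0.015,0]],
  ],
  grip_force=30,
)

```text
clock: 11.5
tcp_pos: [0.6031, 0.0304, 0.1641]
orientation: [3.122, 0.32, -0.018]
contact_force: [3.8, -4.2, -36.6]
grip_width: 0.0232
gripper_force: 32.4
```

```bash
python3 m2.py
```

```text
t 11.5 tcp [0.6031 0.0304 0.1641] units [ 0.015  0.004 -0.005] turn 0.0006 tilt [-0.0113 -0.0046 -0.9999] F [  3.8  -4.2 -36.6] M [-1.03 -1.07 -0.04] w 0.0232 gf 32.4
lens shift px -3 -7 score 0.59  (e1 0.21; 0.1 rad ~ -2 px x, -4.6 px y)
```

>>> play_rows(
  commands=[
    [[0.6,0.01,0,0,0],[0.6,0.02,0,-0.005,0],[0.6,0.025,0,-0.005,0],[0.6,0.025,0,-0.005,0]],
  ],
  grip_force=30,
)

```text
clock: 11.88
tcp_pos: [0.6029, 0.0304, 0.164]
orientation: [3.123, 0.319, -0.036]
contact_force: [-11.2, -3.9, -27.3]
grip_width: 0.0229
gripper_force: 33.1
```

```bash
python3 m2.py; python3 look2.py e3
```

```text
t 11.88 tcp [0.6029 0.0304 0.164 ] units [ 0.016  0.004 -0.005] turn -0.0 tilt [-0.0225 -0.0047 -0.9997] F [-11.2  -3.9 -27.3] M [-1.35  1.97  0.03] w 0.0229 gf 33.1
lens shift px -3 -7 score 0.58  (e1 0.21; 0.1 rad ~ -2 px x, -4.6 px y)
t 12.03 tcp [0.6029 0.0304 0.164 ] units [ 0.014  0.004 -0.18 ] turn -0.0 tilt [-0.0222 -0.0046 -0.9997] F [ -9.8  -5.1 -29.6] M [-1.31  1.97  0.04] w 0.0229 gf 33.1
```

View pics/e3.png

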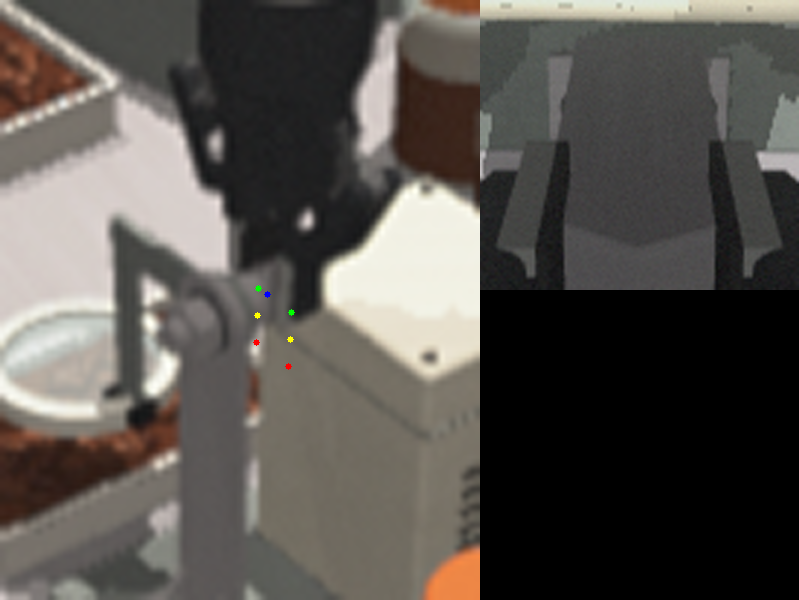

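Level now: the head's top corner (635,246) is central, and both shoulders (564,225) and (715,226) are at equal height. The lens centre at (85,370) gives about 0.03 rad. A last small slide up and a firm clamp remain.

>>> play_rows(
  commands=[
    [[0.6,-0.01,0,-0.005,0],[0.6,-0.015,0,-0.01,0],[0.6,-0.015,0,-0.015,0],[0.6,-0.015,0,-0.015,0]],
  ],
  grip_force=22,
)

```text
clock: 12.37
tcp_pos: [0.6028, 0.0304, 0.1674]
orientation: [3.122, 0.319, -0.026]
contact_force: [-1.4, -5.1, -34.7]
grip_width: 0.0232
gripper_force: 29.2
```

```bash
python3 m2.py
```

```text
t 12.37 tcp [0.6028 0.0304 0.1674] units [0.016 0.004 0.012] turn 0.0002 tilt [-0.0161 -0.0046 -0.9999] F [ -1.4  -5.1 -34.7] M [-1.06  0.1   0.01] w 0.0232 gf 29.2
lens shift px -3 -7 score 0.58  (e1 0.21; 0.1 rad ~ -2 px x, -4.6 px y)
```

>>> play_rows(
  commands=[
    [[0.6,0,0,0,0],[0.6,0,0,0,0],[0.6,0,0,0,0],[0.6,0,0,0.008,0],[0.6,0,0,0.015,0],[0.6,0,0,0.015,0],[0.6,0,0,0.015,0],[0.6,0,0,0.015,0]],
  ],
  grip_force=60,
)

```text
clock: 13.08
tcp_pos: [0.6029, 0.0305, 0.1673]
orientation: [3.124, 0.319, -0.025]
contact_force: [-10.8, -3.1, -11.2]
grip_width: 0.022
gripper_force: 63.2
```

```bash
python3 m2.py; python3 - <<'E'
from ang import *
from bench import get_obs
S=viewer.grab_frame('side');im=S['pixels'].astype(float)
g=cv2.cvtColor(S['pixels'],cv2.COLOR_RGB2GRAY)
# bar upper-left corner & rim: compare to e3 (0.03)
e=cv2.imread('pics/e3_s.png',0);print('diff e3',[int(abs(g[165:215,262:295].astype(int)-e[165:215,262:295]).mean()*10)/10, cv2.phaseCorrelate(np.float64(e[165:215,262:295]),np.float64(g[165:215,262:295]))])
goal(get_obs(),.0075,.165)
E
```

```text
t 13.08 tcp [0.6029 0.0305 0.1673] units [0.016 0.004 0.011] turn 0.0001 tilt [-0.0157 -0.0026 -0.9999] F [-10.8  -3.1 -11.2] M [-1.    2.27 -0.06] w 0.022 gf 63.2
lens shift px -3 -7 score 0.58  (e1 0.21; 0.1 rad ~ -2 px x, -4.6 px y)
diff e3 [0.9, ((-0.010207947123070937, -0.022481137347629243), 1.011336043499619)]
t 13.18 tcp [0.6029 0.0305 0.1673] units [0.016 0.004 0.011] turn 0.0002 tilt [-0.0158 -0.0026 -0.9999] F [-11.2  -4.4 -14.4] M [-1.03  2.28 -0.08] w 0.0223 gf 63.2
```

```bash
python3 - <<'E'
from h import *
from bench import viewer
f=viewer.grab_frame('wrist');g=dict(f);g['world_to_cam']=np.linalg.inv(f['hand_eye'])
# tool z of head top corner: .164-.2139 ; tilt ignored (x shift .0225*dz added)
for hx in(-.004,-.002,0,.002): print('head centre tool x',hx,'row of face corner',proj(g,np.array([[hx+.007+.0225*-.05*0,0,.164-.2139]]))[0].round(1))
print('observed ~',200+248/2.9)
E
```

```text
head centre tool x -0.004 row of face corner [276.8 283.5]
head centre tool x -0.002 row of face corner [276.8 279.2]
head centre tool x 0 row of face corner [276.8 274.9]
head centre tool x 0.002 row of face corner [276.8 270.6]
observed ~ 285.51724137931035
```

```bash
python3 -c "
from bench import r
print(r.hand_in())"
```

```text
the job is handed in; nothing more can be done
None
```

I handed in the job with the gripper holding the bolt head at about 63 N and the lens about 0.03–0.05 rad off level by the camera views (limit 0.09). No verdict came back. The fingertips lie about 30 mm short of the reported TCP, so my first grip slipped over the head. I didn't re-measure the trays, jars and spanner at the end.

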